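# Take the pressure plate off the board jig and lean it on the inspection stand

### The arm

A 6-joint arm with a two-finger parallel gripper is mounted at the origin on the work surface. World frame = base frame: x ahead of the robot, y to its left, z up, the work surface at z = 0. Lengths are in m, angles in rad, forces in N, time in s.
With the tool pointing down it reaches from about 0.275 to 0.975 m from the base axis. Payload 8.4 kg.
Tool frame: the origin (TCP) lies at the very end of the fingers, on their centre line; the grasp point (between the pads) lies 19 mm behind it; z points along the fingers, y is the line along which they close (so a half turn about z gives the same grasp; the last joint's range is limited). The gripper opens to 92 mm and grips with 3 to 60 N. Pads are 20 mm wide; open, the fingers measure 128 mm over their backs; the gripper's body (75 mm by 189 mm) begins 69 mm behind the grasp point.
Start: joints at [1.186, 0.353, 1.633, -0, 1.155, -0.002], TCP at [0.233, 0.58, 0.182] pointing down, gripper open.
Joint ranges: [-2.63, 2.63], [-0.92, 2.1], [0.06, 2.66], [-1.3, 4.44], [0, 2.69], [-3.02, 3.02]. Speed limits (rad/s): [2.22, 2.22, 2.79, 3.14, 3.14, 3.14].

### API

Orientations are given as a 3x3 rotation matrix whose columns are the frame's x, y, z axes.
In Python, from rig import * gives the robot as it stands. The module is installed in compiled form; this text tells all that it offers.
- The arm moves only by the shell command python3 -m handwheel 'ROWS' [FORCE]. ROWS is JSON, a list of rows, each a list of 5 numbers: the gripper command: -1 is shut, 1 is fully open, values between are in proportion, then the shift along the tool's x, y, z in cm, then the turn about the tool's z in degrees. In form: [[gripper, tx, ty, tz, twist], ...]. A call has 1 to 12 rows; each row shifts and turns the commanded pose from where the row before left it, along the tool's axes as they then stand; what a row does not reach is not made up. A row lasts 1/10 s, in which the tool goes at most 50 mm and 8.59 degrees, less where a joint would pass 70% of its speed; a pose out of reach is approached as far as the arm can. A call with a gripper value outside its range is refused whole. The fingers move at their own pace and stop on an object; FORCE is the grip in N (left out, the last holds). Time passes only in rows, so rows that do not move let the fingers close. It gives the time, the measured TCP pose, the force, the opening and the grip force at its end, in the units of the state.
- get_obs(): the state, without advancing time (a new reading comes with each control period).
- get_image(name): name is "scene" or "side" or "wrist"; returns a dict with "img" (400x640x3 uint8, red, green, blue), "vertical_fov" (degrees; the focal length in pixels is half the picture's height over the tangent of half this angle, whatever the lens; pixels are square), "cx", "cy" (the principal point, pixels), "cam_to_world" (4x4, takes a point from camera to world coordinates). Camera axes: x right, y down, z forward; pixel columns grow to the right and rows downward; lengths in m; the calibration is good to about 2 mm. A picture is of the moment at which its call begins. There is no depth.
- finish_job(): hands the job in; it is judged then, once.
Trained networks look in a picture, given as the dict that the camera call returned (one of the last four; its "shot" number tells which), for a name from the list of things; names that differ only in an ending like _2 or _b are one class to them, and where a whole thing is asked for, a point or a joint stands for the part that bears it (a point fixed in the world has none). Each returns a list of dicts, best first, with "score" (0 to 1); they miss things now and then, are a little off and sometimes report something else, mostly with a low value. They report only what shows in the picture. A call takes as long as a camera call. They do not tell look-alikes from the thing itself.
- recognise(label, picture): "rect" ([left, top, right, bottom] in pixels, round what is visible of it).
The state is a dict: "time": time; "qpos": joint angles; "qd": joint speeds; "effort": joint torques, N m; "position": TCP position; "orientation": TCP orientation; "wrist_force": force on the tool from outside, world axes, zero at the start; "moment": the same for the moment, N m; "width": finger opening in m; "grasp_force": force on a finger pad.
Only numpy, scipy, OpenCV 4.12 (cv2) and the standard library are available. Lean on these libraries where they do the work, as an engineer would, in place of code of your own. Each camera call takes 0.05 s, during which the arm holds its last target. There are 200 camera calls.

### The job

Swing the jig's clamp arm right off the pressure plate, then lift the plate straight up off its two dowels, keeping it level so that it does not bind. Lay it flat on the sloping stand, in the middle, with one long edge down against the lip, set it down on the slope before letting go, leave the clamp open and leave the other things on the bench alone.

Things in the scene. Friction and masses are not known exactly. Their poses are not given: they have to be found in the camera images.
- jig: Fixed dark steel jig on the bench. Origin on its underside below the plate's centre, z up. Block: x -60 to 60, y -75 to 105 mm, 18 high. Pads hold the plate's underside at z 24. Two upright dowels, 10 mm diameter, at (x, y) (30, 50) and (-30, -50), tops at z 47: the plate must rise 23 mm to come off. The clamp's pivot is at (-22, 88), radius 11, top at z 47.
- clamp (a joint): Angle (rad) of the flat steel clamp arm about its vertical pivot. At 0 it points along the jig's -y, 2 mm above the plate's end, blocking it; growing, it turns clockwise from above, its knob moving towards the jig's -x. Clear of the plate above 1.0, stop at 1.9. Starts between 0 and 0.35, stays where left; about 2 N at the knob moves it.
- clamp_knob (a point): Grip point on the upright black round knob at the clamp arm's free end: 12 mm diameter, 40 mm tall, 44 mm from the pivot axis. The point is on its axis, 5 mm below its top, 71 mm above the jig's origin. z up; at clamp angle 0 its axes are parallel to the jig's.
- plate_rib (a point): Loose aluminium plate, 90 (x) by 130 (y) by 10 mm, 0.3 to 0.5 kg, level on the jig, axes parallel to the jig's; two 11.2 mm holes on the dowels. A rib to grip stands across its middle: 60 mm long along x, 14 thick along y, 36 tall. The point is inside the rib, 33 mm above the plate's underside, 23 above its top face, 13 below the rib's top. z is the plate's upward normal.
- deck: Sloping white face of the fixed stand, 160 mm wide, 25 degrees from level, low side towards the robot. Frame on the face: x up the slope, y level along the lip, z out of the face. Origin where face meets lip, mid-width, 22 mm above the bench; the face ends at x = 120 mm. Lip 16 mm high, 8 thick. With the plate home against the lip, plate_rib is at (45, 0, 33) mm here.
- meter: Bystander: red multimeter lying flat, 80 by 170 by 44 mm, origin at the centre of its underside.
- bottle: Bystander: white round solvent bottle, 68 mm diameter, 152 mm tall, origin at the centre of its foot.
- driver: Bystander: screwdriver lying on the bench, 170 mm long along its x.
Things that resemble listed ones, but are neither listed nor needed, are in the scene too. What is shaped like the part that bears plate_rib but pink is not meant.

How it is judged:
On the way, in this order (a step that is already met when the one before it is completed fails the run):
1. the clamp arm is swung off the plate (past 1.0 rad) while the plate still sits on the jig (value of joint clamp above 1 rad and z of plate_rib in the frame of jig below 0.066 m), for 0.1 s.
2. the plate is lifted straight up clear of the dowels: still above the jig within 40 mm, level within 8 degrees (z of plate_rib in the frame of jig above 0.084 m and horizontal distance between plate_rib and jig below 0.04 m and angle between plate_rib's own z axis and vertical below 0.14 rad), for 0.05 s.
3. the plate lies on the slope, a long edge at the lip, while the fingers still hold it (z of plate_rib in the frame of deck between 0.028 and 0.038 m and angle between the z axis of plate_rib and the z axis of deck, either way round below 0.12 rad and angle between the y axis of plate_rib and the y axis of deck, either way round below 0.2 rad and x of plate_rib in the frame of deck between 0.04 and 0.06 m and y of plate_rib in the frame of deck between -0.03 and 0.03 m and contact force between the fingers and anything else above 0.5 N), for 0.1 s.
At the end, for the whole second after the job is handed in: The plate lies flat on the sloping face (within 5 mm of the face and 7 degrees), a long edge along the lip (within 11 degrees) and no more than 15 mm from it, centred across the face within 30 mm, let go and at rest; the clamp arm is still open (past 1.0 rad) (z of plate_rib in the frame of deck between 0.028 and 0.038 m and angle between the z axis of plate_rib and the z axis of deck, either way round below 0.12 rad and angle between the y axis of plate_rib and the y axis of deck, either way round below 0.2 rad and x of plate_rib in the frame of deck between 0.04 and 0.06 m and y of plate_rib in the frame of deck between -0.03 and 0.03 m and value of joint clamp above 1 rad); the robot touches nothing.
It fails at once if the plate is tipped more than 8 degrees while still on the dowels (z of plate_rib in the frame of jig below 0.079 m and horizontal distance between plate_rib and jig below 0.03 m and angle between plate_rib's own z axis and vertical above 0.14 rad).
It fails at once if the multimeter, the bottle or the screwdriver is shifted more than 30 mm (distance of any of meter, bottle, driver from where it was at the start of the episode above 0.03 m).
It also fails if it takes over 58 s, if anything falls off the work surface, if the arm or the gripper's body presses on something with over 40 N, if the wrist force passes 120 N, or if a joint passes its speed limit or range.

## Working session

There is one attempt and no reset: what is moved stays moved. The work goes in short steps, Python scripts to look and compute and a shell command to move; the robot and the scene stay as the last step left them, time stands still between calls to the robot, and variables do not carry over. Pictures are saved under pics/ and viewed, at most 10 in all, crops included, and the job is handed in when it is done.

```bash
mkdir -p pics; cat > h.py <<'E'
from rig import *
import numpy as np, cv2
def ray(p,u,v):
    f=p["img"].shape[0]/2/np.tan(np.radians(p["vertical_fov"])/2)
    T=np.array(p["cam_to_world"]); d=T[:3,:3]@np.array([(u-p["cx"])/f,(v-p["cy"])/f,1]); return T[:3,3],d
def at(p,u,v,z):
    o,d=ray(p,u,v); return o+d*(z-o[2])/d[2]
def px(p,X):
    f=p["img"].shape[0]/2/np.tan(np.radians(p["vertical_fov"])/2)
    T=np.array(p["cam_to_world"]); c=T[:3,:3].T@(np.array(X)-T[:3,3]); return np.array([p["cx"]+f*c[0]/c[2],p["cy"]+f*c[1]/c[2]])
def tri(*ps):
    A=np.zeros((3,3));b=np.zeros(3)
    for o,d in ps:
        d=d/np.linalg.norm(d);M=np.eye(3)-np.outer(d,d);A+=M;b+=M@o
    return np.linalg.solve(A,b)
E
python3 - <<'E'
from h import *
o=get_obs();print(o["position"],np.round(o["orientation"],3).tolist(),o["width"])
ims=[]
for n in ["scene","side"]:
    p=get_image(n);ims.append(p["img"]);print(n,p["vertical_fov"],p["cx"],p["cy"],np.round(p["cam_to_world"],3).tolist())
    for l in ["jig","clamp","clamp_knob","plate_rib","deck","meter","bottle","driver"]:
        print(l,[(round(r["score"],2),np.round(r["rect"]).astype(int).tolist()) for r in recognise(l,p)[:3]])
    cv2.imwrite(f"pics/{n}0.png",p["img"][:,:,::-1])
E
```

```text
[0.23325147 0.57927618 0.1816855 ] [[-0.928, 0.373, -0.0], [0.373, 0.928, -0.001], [-0.0, -0.001, -1.0]] 0.09169588408146769
scene 53.445037444795986 317.89906959530714 197.69625664405658 [[-0.639, 0.578, -0.507, 1.281], [0.769, 0.489, -0.411, 0.517], [0.01, -0.653, -0.757, 1.251], [0.0, 0.0, 0.0, 1.0]]
jig [(0.95, [269, 195, 326, 235])]
clamp []
clamp_knob [(0.38, [308, 206, 315, 220])]
plate_rib [(0.96, [215, 145, 244, 164]), (0.58, [318, 142, 340, 162])]
deck [(0.9, [352, 247, 406, 287])]
meter [(0.88, [288, 263, 332, 308]), (0.15, [306, 202, 320, 217])]
bottle [(0.84, [228, 163, 250, 193]), (0.45, [284, 263, 334, 309])]
driver [(0.63, [384, 314, 408, 331])]
side 44.49000000902424 321.16601528838305 202.20910011554253 [[0.85, -0.381, 0.364, -0.132], [-0.527, -0.634, 0.566, -1.094], [0.015, -0.673, -0.74, 1.347], [0.0, 0.0, 0.0, 1.0]]
jig [(0.97, [320, 189, 372, 239])]
clamp [(0.66, [325, 198, 339, 208])]
clamp_knob []
plate_rib [(0.97, [329, 194, 374, 230]), (0.72, [247, 266, 301, 301])]
deck [(0.94, [270, 124, 321, 166])]
meter [(0.93, [338, 139, 378, 174])]
bottle [(0.86, [396, 231, 418, 271])]
driver []
```

```bash
python3 - <<'E'
from h import *
a=cv2.imread("pics/scene0.png");b=cv2.imread("pics/side0.png")
A=cv2.resize(a[130:340,200:420],None,fx=2.7,fy=2.7,interpolation=3)
cv2.imwrite("pics/a.png",A)
B=cv2.resize(b[110:320,230:440],None,fx=2.8,fy=2.8,interpolation=3)
cv2.imwrite("pics/b.png",B)
E
```

```text
(no output)
```

View pics/a.png

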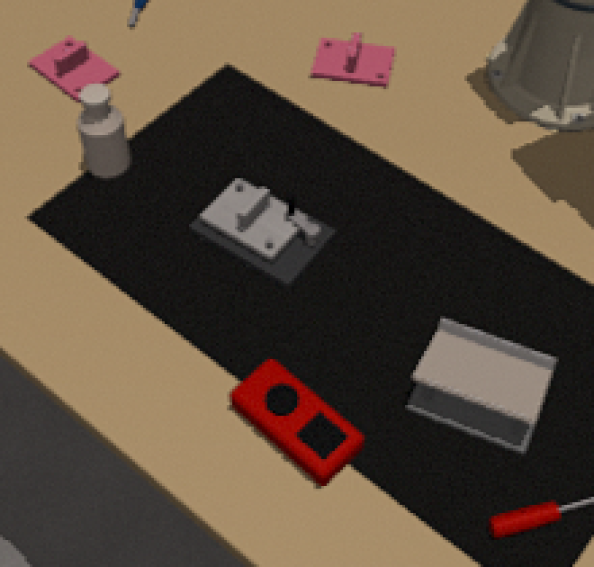

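View pics/b.png

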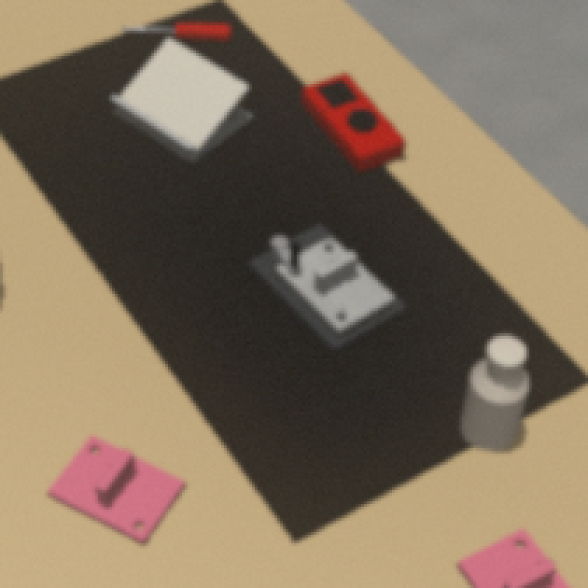

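The scene shows the grey plate on the dark jig (about px (265,205) in scene, (347,208) in side). The clamp is at its robot-side end, the white deck is at (375,265) in scene, and there are two pink decoys. Next, rough positions.

```bash
python3 - <<'E'
from h import *
s=get_image("scene");d=get_image("side")
S=lambda u,v,z:np.round(at(s,200+u/2.7,130+v/2.7,z),3)
D=lambda u,v,z:np.round(at(d,230+u/2.8,110+v/2.8,z),3)
print("jig scene",[S(*c,.018) for c in [(190,227),(290,283),(335,232)]])
print("jig side",[D(*c,.018) for c in [(250,264),(333,347),(403,303),(320,225)]])
print("plate scene",[S(*c,.034) for c in [(200,213),(275,258),(238,180),(312,225)]])
print("plate side",[D(*c,.034) for c in [(330,330),(400,295),(335,235)]])
print("knob", tri(ray(s,200+290/2.7,130+205/2.7),ray(d,230+281/2.8,110+240/2.8)))
print("clamp end S",S(315,235,.036),S(290,205,.071),"D",D(281,240,.071),D(298,265,.036))
print("deck low S",S(414,372,.022),S(555,357,.038),S(442,320,.038),"D",D(118,95,.038),D(190,150,.038))
print("deck hi S",S(412,378,.0727),S(525,420,.0727),S(553,358,.022),"D",D(170,38,.0727),D(250,88,.0727))
print("bottle",D(495,440,0),"meter",S(300,410,.044),D(353,125,.044),"driver",S(525,520,.01))
E
```

```text
jig scene [array([ 0.642, -0.241,  0.018]), array([ 0.624, -0.064,  0.018]), array([ 0.513, -0.073,  0.018])]
jig side [array([ 0.51 , -0.082,  0.018]), array([ 0.526, -0.253,  0.018]), array([ 0.642, -0.24 ,  0.018]), array([ 0.628, -0.07 ,  0.018])]
plate scene [array([ 0.622, -0.238,  0.034]), array([ 0.613, -0.101,  0.034]), array([ 0.54 , -0.239,  0.034]), array([ 0.534, -0.099,  0.034])]
plate side [array([ 0.53 , -0.239,  0.034]), array([ 0.638, -0.237,  0.034]), array([ 0.625, -0.108,  0.034])]
knob [ 0.54409179 -0.11895925  0.0761628 ]
clamp end S [ 0.547 -0.083  0.036] [ 0.549 -0.128  0.071] D [ 0.54  -0.108  0.071] [ 0.553 -0.129  0.036]
deck low S [0.629 0.156 0.022] [0.5   0.289 0.038] [0.549 0.141 0.038] D [0.509 0.281 0.038] [0.541 0.128 0.038]
deck hi S [0.665 0.174 0.073] [0.623 0.314 0.073] [0.493 0.284 0.022] D [0.617 0.318 0.073] [0.66  0.163 0.073]
bottle [ 0.621 -0.459  0.   ] meter [0.777 0.085 0.044] [0.761 0.048 0.044] driver [0.702 0.376 0.01 ]
```

```bash
python3 -m handwheel '[[1,-3.4,-3.2,-1,0],[1,-3.4,-3.2,-1,0],[1,-3.4,-3.2,-1,0],[1,-3.4,-3.2,-1,0],[1,-3.4,-3.2,-1,0],[1,-3.4,-3.2,-1,0],[1,-3.4,-3.2,-1,0],[1,-3.4,-3.2,-1,0],[1,-3.4,-3.2,-1,0],[1,-3.4,-3.2,-1,0],[1,-3.4,-3.2,0,0],[1,-3.4,-3.2,0,0]]' 10
python3 -m handwheel '[[1,-3.4,-3.2,0,0],[1,-3.4,-3.2,0,0],[1,-3.4,-3.2,0,0],[1,-3.4,-3.2,0,0],[1,-3.4,-3.2,0,0],[1,0,0,0,-7],[1,0,0,0,-7],[1,0,0,0,-7],[1,0,0,0,-7],[1,0,0,0,0],[1,0,0,0,0]]'
python3 - <<'E'
from h import *
o=get_obs();print(o["time"],o["position"],np.round(o["orientation"],3).tolist())
p=get_image("wrist");cv2.imwrite("pics/w1.png",p["img"][:,:,::-1]);print(p["vertical_fov"],np.round(p["cam_to_world"],3).tolist())
for l in ["jig","clamp","clamp_knob","plate_rib"]:
    print(l,[(round(r["score"],2),np.round(r["rect"]).astype(int).tolist()) for r in recognise(l,p)[:3]])
E
```

```text
time: 2.2
position: [0.4692, 0.0693, 0.2831]
orientation: [[-0.928, 0.374, 0.002], [0.374, 0.928, 0.0], [-0.001, 0.001, -1.0]]
wrist_force: [1.1, 0.3, -0.4]
width: 0.092
grasp_force: 0.0
time: 3.3
position: [0.5664, -0.1407, 0.2824]
orientation: [[-0.995, -0.102, -0.0], [-0.102, 0.995, 0.0], [0.0, 0.0, -1.0]]
wrist_force: [-0.7, 0.3, -0.8]
width: 0.092
grasp_force: 0.0
3.3 [ 0.56639233 -0.14073852  0.28238169] [[-0.995, -0.102, -0.0], [-0.102, 0.995, 0.0], [0.0, 0.0, -1.0]]
66.94102762137206 [[-0.103, 0.952, 0.288, 0.485], [0.995, 0.098, 0.03, -0.149], [0.0, 0.29, -0.957, 0.485], [0.0, 0.0, 0.0, 1.0]]
jig [(0.92, [252, 125, 370, 205]), (0.67, [49, 160, 163, 224])]
clamp [(0.78, [326, 146, 369, 168])]
clamp_knob [(0.95, [327, 146, 370, 164])]
plate_rib [(0.94, [0, 65, 54, 134]), (0.57, [257, 139, 346, 201])]
```

View pics/w1.png

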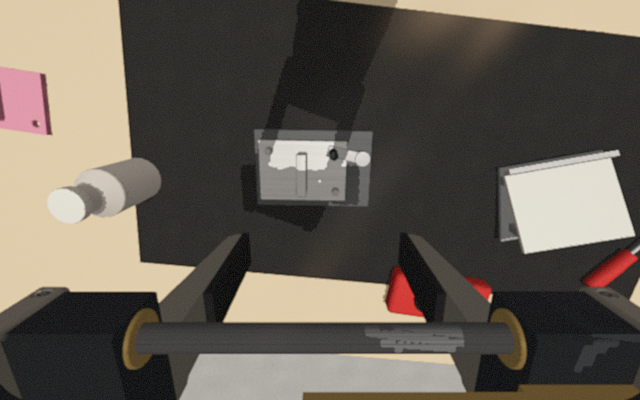

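The wrist view shows the jig at about (312,168), with the pivot (pale disc) at (362,158) and the knob (black) at (333,155). The rib is near (301,174), and the deck is at right, (565,205). I'll zoom in on both.

```bash
python3 - <<'E'
import cv2,numpy as np
a=cv2.imread("pics/w1.png")
A=cv2.resize(a[115:215,240:390],None,fx=5,fy=5,interpolation=2)
cv2.imwrite("pics/w1z.png",A)
E
```

```text
(no output)
```

View pics/w1z.png

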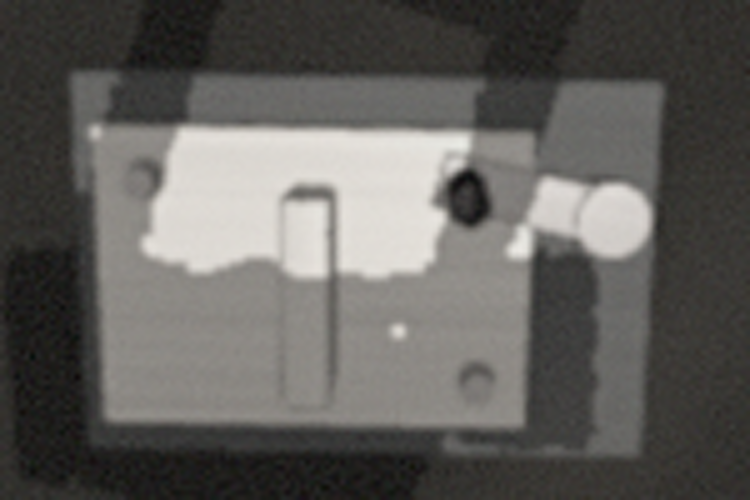

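```bash
python3 - <<'E'
from h import *
from scipy.optimize import least_squares
p=get_image("wrist")
P=[((-60,-75,18),(70,72)),((-60,105,18),(665,82)),((60,105,18),(640,457)),((60,-75,18),(90,448)),
((-45,-65,34),(93,127)),((-45,65,34),(540,130)),((45,65,34),(525,427)),((45,-65,34),(105,420)),
((-30,-50,47),(142,180)),((30,50,47),(477,383)),((-22,88,47),(615,220)),((0,0,70),(306,300))]
X=np.array([a for a,_ in P])/1000;U=np.array([b for _,b in P])/5+[240,115]
def w(q,X):
    c,s=np.cos(q[2]),np.sin(q[2]);return np.c_[q[0]+c*X[:,0]-s*X[:,1],q[1]+s*X[:,0]+c*X[:,1],X[:,2]]
f=lambda q:np.ravel([px(p,x) for x in w(q,X)]-U)
r=least_squares(f,[.58,-.172,.1]);print(r.x,np.round(r.fun.reshape(-1,2),1).tolist())
k=at(p,240+468/5,115+190/5,.076);pv=w(r.x,np.array([[-.022,.088,.047]]))[0];v=k-pv
ang=-(np.arctan2(v[1],v[0])-(-np.pi/2+r.x[2]));print("knob",k,"pivot",pv,np.hypot(*v[:2]),"ang",ang)
E
```

```text
[ 0.57817622 -0.17093981  0.08758647] [[-0.1, -0.8], [0.3, -0.6], [0.5, -0.0], [-0.4, -0.1], [0.2, -0.5], [-0.8, 0.5], [-0.1, -0.4], [0.4, -0.4], [-0.6, 0.5], [0.5, 1.2], [0.0, -0.3], [0.2, 0.9]]
knob [ 0.54080634 -0.1300313   0.076     ] pivot [ 0.54856279 -0.08520158  0.047     ] 0.04549578308367339 ang 0.25891067184260197
```

```bash
python3 -m handwheel '[[-0.39,0,0,0,7.8],[-0.39,0,0,0,7.9],[-0.39,2.7,0.72,0,0],[-0.39,0,0,4,0],[-0.39,0,0,4,0],[-0.39,0,0,4,0],[-0.39,0,0,4,0],[-0.39,0,0,2,0],[-0.39,0,0,0,0]]' 8
python3 - <<'E'
from h import *
p=get_image("wrist");cv2.imwrite("pics/w2.png",cv2.resize(p["img"][100:260,230:430],None,fx=3,fy=3)[:,:,::-1])
print(px(p,get_obs()["position"])-[230,100])
E
```

```text
time: 4.5
position: [0.5387, -0.1286, 0.0995]
orientation: [[-0.986, 0.168, -0.005], [0.168, 0.986, 0.001], [0.005, 0.0, -1.0]]
wrist_force: [-0.3, 0.3, 0.4]
width: 0.0278
grasp_force: 0.0
[ 93.2339261  130.75076253]
```

View pics/w2.png

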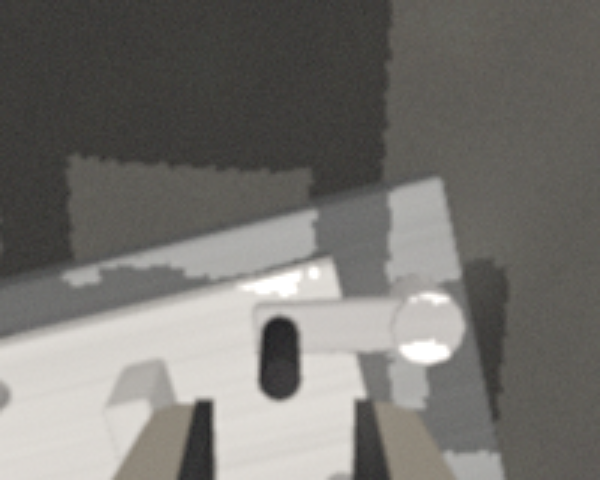

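The knob is at (280,358) in the crop, centred between the fingers at (213–355), and the arm runs horizontally to the pivot. The fingers clear the rib, so I'll descend, grip and swing.

```bash
python3 -m handwheel '[[-0.39,-0.1,0,1.5,0],[-0.39,0,0,1.5,0],[-0.39,0,0,1.4,0],[-1,0,0,0,0],[-1,0,0,0,0],[-1,0,0,0,0],[-1,0,0,0,0],[-1,0,0,0,0]]' 8
```

```text
time: 5.35
position: [0.5424, -0.1294, 0.059]
orientation: [[-0.986, 0.167, 0.001], [0.167, 0.986, -0.0], [-0.001, -0.0, -1.0]]
wrist_force: [-0.1, 0.4, -0.3]
width: 0.0001
grasp_force: 0.0
```

```bash
python3 - <<'E'
from h import *
p=get_image("wrist");cv2.imwrite("pics/w3.png",cv2.resize(p["img"][100:300,210:450],None,fx=3,fy=3)[:,:,::-1])
print(px(p,get_obs()["position"])-[210,100],get_obs()["position"])
E
```

```text
[113.40581217 127.52186408] [ 0.54224508 -0.12937433  0.05880694]
```

View pics/w3.png

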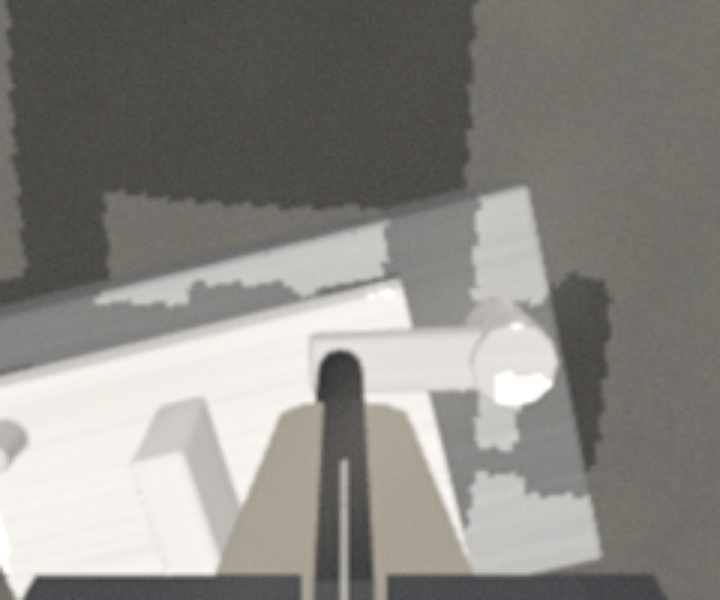

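```bash
python3 - <<'E'
from h import *
p=get_image("wrist");o=get_obs()
pv=at(p,210+515/3,100+362/3,.047);print("pivot",pv)
R=np.array(o["orientation"]);print("axis knob est",pv-.044*R[:,1], R.T@(pv-o["position"]))
for z in (.04,.076):
  for X in (pv-.044*R[:,1],): print(z,(px(p,[X[0],X[1],z])-[210,100])*3)
for dx in (-10,0,10): print(dx,[((px(p,o["position"]+R@np.array([dx,dy,0])/1000)-[210,100])*3).round() for dy in (-18,18)])
E
```

```text
pivot [ 0.54866168 -0.08580366  0.047     ]
axis knob est [ 0.54129713 -0.12918296  0.04700312] [0.0009059  0.04404192 0.01170807]
0.04 [340.50085886 352.27128139]
0.076 [340.10323694 408.53032217]
-10 [array([266., 421.]), array([414., 421.])]
0 [array([265., 383.]), array([415., 383.])]
10 [array([264., 343.]), array([416., 344.])]
```

```bash
python3 -m handwheel '[[-1,0,0,0.3,0],[-1,0.6,0.04,0,8],[-1,0.6,0.04,0,8],[-1,0.6,0.04,0,8],[-1,0.6,0.04,0,8],[-1,0,0,0,0]]' 8
python3 - <<'E'
from h import *
p=get_image("wrist");cv2.imwrite("pics/w4.png",cv2.resize(p["img"][60:300,190:470],None,fx=2.5,fy=2.5)[:,:,::-1])
E
```

```text
time: 6.05
position: [0.5198, -0.1188, 0.0551]
orientation: [[-0.746, 0.666, -0.001], [0.666, 0.746, 0.0], [0.001, -0.0, -1.0]]
wrist_force: [0.1, 0.1, 0.3]
width: 0.0005
grasp_force: 0.0
```

View pics/w4.png

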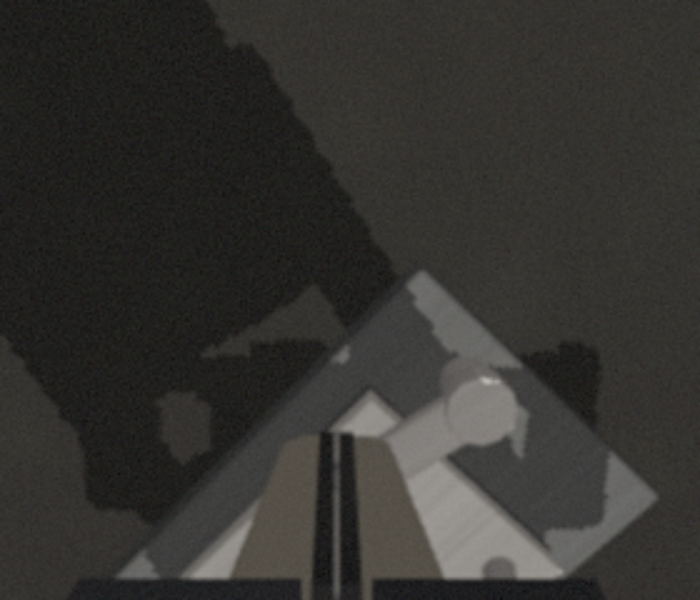

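The arm has not moved: it still points down-left, 30° off the tool axis, and the fingers are at (335,435). They missed the knob, so I'll re-derive the knob's position and height from the earlier view.

```bash
python3 - <<'E'
from h import *
p=get_image("wrist");o=get_obs()
def M(R,t):
    T=np.eye(4);T[:3,:3]=R;T[:3,3]=t;return T
C=np.linalg.inv(M(np.array(o["orientation"]),o["position"]))@np.array(p["cam_to_world"])
print(np.round(C,3).tolist())
R2=np.array([[-0.986,0.168,-0.005],[0.168,0.986,0.001],[0.005,0,-1]])
p2=dict(p);p2["cam_to_world"]=M(R2,[.5387,-.1286,.0995])@C
f=lambda u,v:(230+u/3,100+v/3)
pv=at(p2,*f(428,325),.047);print("pivot",pv)
for z in (.036,.042): print("base",z,at(p2,*f(279,338),z))
for z in (.055,.065,.076): print("top",z,at(p2,*f(279,380),z))
print("fingertip inner front L,R at z.0995",[R2.T@(at(p2,*f(u,400),.0995)-[.5387,-.1286,.0995]) for u in (213,355)])
# side/scene
for n in ("scene","side"):
    q=get_image(n);cv2.imwrite(f"pics/{n}5.png",q["img"][:,:,::-1]);print(n,px(q,o["position"]),px(q,[.541,-.129,.076]),px(q,[.541,-.129,.04]))
E
python3 - <<'E'
import cv2,numpy as np
a=cv2.imread("pics/scene5.png")[180:240,262:342];b=cv2.imread("pics/side5.png")[170:230,305:385]
cv2.imwrite("pics/c5.png",np.vstack([cv2.resize(x,None,fx=5,fy=5,interpolation=cv2.INTER_CUBIC) for x in (a,b)]))
E
```

```text
[[-0.001, -0.957, -0.29, 0.083], [1.0, -0.0, -0.001, 0.001], [0.001, -0.29, 0.957, -0.202], [0.0, 0.0, 0.0, 1.0]]
pivot [ 0.54785919 -0.08617161  0.047     ]
base 0.036 [ 0.54817565 -0.13104765  0.036     ]
base 0.042 [ 0.54614532 -0.13066822  0.042     ]
top 0.055 [ 0.55452569 -0.13204538  0.055     ]
top 0.065 [ 0.55062529 -0.1313241   0.065     ]
top 0.076 [ 0.54633486 -0.13053069  0.076     ]
fingertip inner front L,R at z.0995 [array([-3.70189223e-03, -1.64265921e-02, -2.12615992e-05]), array([-3.70135879e-03,  1.78394673e-02, -1.62581365e-05])]
scene [313.83595672 205.29310867] [308.49974978 203.70063606] [308.56795395 209.58949521]
side [327.42534202 202.75557756] [333.90356243 198.41915673] [333.55802143 205.21456588]
```

View pics/c5.png

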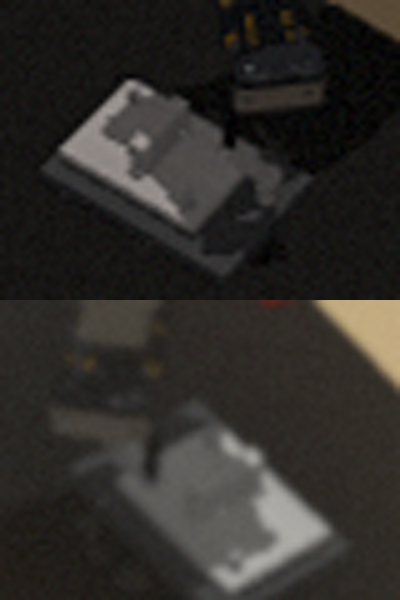

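```bash
python3 - <<'E'
from h import *
s=get_image("scene");d=get_image("side");o=get_obs()
S=lambda u,v:ray(s,262+u/5,180+v/5);D=lambda u,v:ray(d,305+u/5,170+(v-300)/5)
t=tri(S(280,106),D(97,433));print("tip",t,px(s,t)-[262,180],px(d,t)-[305,170],o["position"])
t=tri(S(230,125),D(153,445));print("knob top-ish",t,(px(s,t)-[262,180])*5,(px(d,t)-[305,170])*5)
E
python3 -m handwheel '[[-1,0,0,-2,0],[-0.39,0,0,-2,0],[-0.39,0,0,-1.5,-8],[-0.39,0,0,0,-8],[-0.39,0,0,0,-8],[-0.39,0,0,0,-8],[-0.39,0,0,0,0]]'
```

```text
tip [ 0.51277993 -0.10719485  0.08155542] [55.5484865  21.28912721] [18.91135553 26.48568708] [ 0.52078324 -0.11922885  0.05536123]
knob top-ish [ 0.54580532 -0.1297536   0.07151725] [227.74404575 125.39908121] [150.56413476 144.4900107 ]
time: 7.05
position: [0.5207, -0.1192, 0.1104]
orientation: [[-0.986, 0.164, 0.0], [0.164, 0.986, -0.0], [-0.0, -0.0, -1.0]]
wrist_force: [-0.6, -0.1, -1.0]
width: 0.0283
grasp_force: 0.0
```

Triangulating the fingertips puts them about 25 mm above the reported TCP, so the closed fingers passed over the knob (top at 0.076). I'll retry lower, watching force and grip.

```bash
python3 -m handwheel '[[-0.45,-2.4,-0.7,0,0],[-0.45,0,0,3,0],[-0.45,0,0,2.5,0],[-0.45,0,0,1,0],[-0.45,0,0,0.5,0],[-0.45,0,0,0,0]]' 8
python3 -m handwheel '[[-1,0,0,0.3,0],[-1,0,0,0,0],[-1,0,0,0,0],[-1,0,0,0,0]]' 8
```

```text
time: 7.65
position: [0.543, -0.13, 0.0403]
orientation: [[-0.986, 0.168, -0.0], [0.168, 0.986, 0.0], [0.0, 0.0, -1.0]]
wrist_force: [0.2, -0.8, 0.7]
width: 0.0253
grasp_force: 0.0
time: 8.05
position: [0.5435, -0.1305, 0.038]
orientation: [[-0.986, 0.167, 0.001], [0.167, 0.986, -0.001], [-0.001, -0.001, -1.0]]
wrist_force: [0.2, -3.3, 1.3]
width: 0.0114
grasp_force: 8.0
```

```bash
python3 -m handwheel '[[-1,0.6,0.04,0,8],[-1,0.61,0.04,0,8],[-1,0.61,0.04,0,8],[-1,0.61,0.04,0,8],[-1,0,0,0,0]]' 12
python3 -m handwheel '[[-1,0.61,0.04,0,8],[-1,0.61,0.04,0,8],[-1,0.61,0.04,0,8],[-1,0.61,0.04,0,8],[-1,0.61,0.04,0,8],[-1,0,0,0,0]]'
```

```text
time: 8.55
position: [0.5204, -0.12, 0.0379]
orientation: [[-0.744, 0.668, -0.001], [0.668, 0.744, -0.001], [0.0, -0.001, -1.0]]
wrist_force: [-4.2, -4.4, 4.8]
width: 0.0113
grasp_force: 12.0
time: 9.15
position: [0.5058, -0.0929, 0.0378]
orientation: [[-0.141, 0.99, -0.002], [0.99, 0.141, 0.0], [0.0, -0.002, -1.0]]
wrist_force: [-4.7, -1.1, 7.4]
width: 0.0112
grasp_force: 12.0
```

```bash
python3 -m handwheel '[[-0.5,0,0,0,0],[-0.5,0,0,0,0],[-0.5,0,0,-3,0],[-0.5,0,0,-4,0],[-0.5,0,0,-4,0]]'
python3 -m handwheel '[[0.1,0,0,0,-7.9],[0.1,0,0,0,-7.9],[0.1,0,0,0,-7.9],[0.1,0,0,0,-7.9],[0.1,0,0,0,-7.9],[0.1,0,0,0,-7.9],[0.1,0,0,0,-7.9],[0.1,0,0,0,-7.9],[0.1,0,0,0,-7.9],[0.1,0,0,0,-7.9],[0.1,0,0,0,-7.9],[0.1,0,0,0,0]]'
python3 - <<'E'
from h import *
o=get_obs();p=get_image("wrist")
cv2.imwrite("pics/w6.png",cv2.resize(p["img"][80:330,150:490],None,fx=2.3,fy=2.3)[:,:,::-1])
R=np.array(o["orientation"]);print(o["position"],R.round(3).tolist())
print(R.T@(np.array([.5782,-.1709,.057])-o["position"]))
c,s=np.cos(.0876),np.sin(.0876)
for X in ([-45,-65,34],[-45,65,34],[45,65,34],[0,0,70],[-30,0,70],[-22,88,47]):
    x,y,z=np.array(X)/1000;print(X,((px(p,[.5782+c*x-s*y,-.1709+s*x+c*y,z])-[150,80])*2.3).round())
E
```

```text
time: 9.65
position: [0.5066, -0.0932, 0.1484]
orientation: [[-0.146, 0.989, -0.001], [0.989, 0.146, 0.0], [0.001, -0.001, -1.0]]
wrist_force: [0.4, 0.1, 0.2]
width: 0.0231
grasp_force: 0.0
time: 10.85
position: [0.5071, -0.0933, 0.1474]
orientation: [[-0.996, -0.094, 0.0], [-0.094, 0.996, 0.0], [-0.0, 0.0, -1.0]]
wrist_force: [-0.4, -0.1, -0.4]
width: 0.0503
grasp_force: 0.0
[ 0.50711562 -0.09329306  0.14741391] [[-0.996, -0.094, 0.0], [-0.094, 0.996, 0.0], [-0.0, 0.0, -1.0]]
[-0.06345361 -0.0839531   0.09042133]
[-45, -65, 34] [ 87. 285.]
[-45, 65, 34] [360. 286.]
[45, 65, 34] [362. 453.]
[0, 0, 70] [211. 406.]
[-30, 0, 70] [206. 344.]
[-22, 88, 47] [408. 342.]
```

View pics/w6.png

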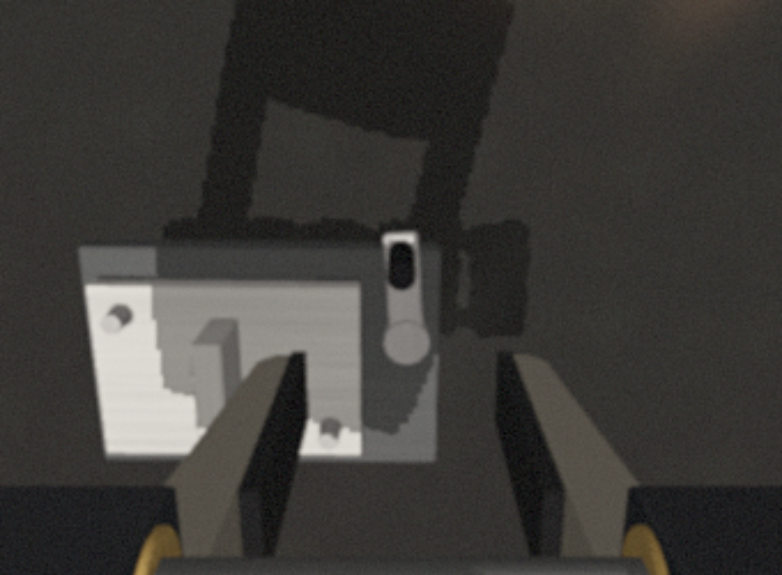

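The clamp now points to jig −x (knob at (402,265), pivot (407,342)), clear of the plate, and the plate corners match the fit. Next I'll move over the rib and touch down gently to find the true fingertip height.

```bash
python3 -m handwheel '[[0.1,-2.12,-2.8,0,0],[0.1,-2.12,-2.8,0,0],[0.1,-2.12,-2.8,0,0],[0.1,0,0,4,0],[0.1,0,0,4,0],[0.1,0,0,3,0],[0.1,0,0,0.6,0],[0.1,0,0,0,0],[0.1,0,0,0,0]]'
python3 -m handwheel '[[0.1,0,0,0.3,0],[0.1,0,0,0.3,0],[0.1,0,0,0.3,0],[0.1,0,0,0.3,0],[0.1,0,0,0,0]]'
```

```text
time: 11.8
position: [0.5792, -0.1715, 0.0329]
orientation: [[-0.996, -0.091, 0.002], [-0.091, 0.996, -0.001], [-0.002, -0.001, -1.0]]
wrist_force: [0.6, -0.1, 0.6]
width: 0.0509
grasp_force: 0.0
time: 12.3
position: [0.5777, -0.1711, 0.019]
orientation: [[-0.996, -0.092, -0.001], [-0.092, 0.996, 0.0], [0.001, 0.0, -1.0]]
wrist_force: [0.3, -0.5, -0.2]
width: 0.0505
grasp_force: 0.0
```

```bash
python3 -m handwheel '[[0.1,0,0,0.3,0],[0.1,0,0,0.2,0],[0.1,0,0,0,0]]'
python3 -m handwheel '[[0.1,0,0,0.2,0],[0.1,0,0,0.2,0],[0.1,0,0,0,0]]'
python3 - <<'E'
from h import *
p=get_image("wrist");o=get_obs()
cv2.imwrite("pics/w7.png",cv2.resize(p["img"][120:330,190:450],None,fx=2.8,fy=2.8)[:,:,::-1])
E
```

```text
time: 12.6
position: [0.5777, -0.1711, 0.014]
orientation: [[-0.996, -0.092, -0.001], [-0.092, 0.996, 0.0], [0.001, 0.0, -1.0]]
wrist_force: [-0.1, 0.4, -0.1]
width: 0.0504
grasp_force: 0.0
time: 12.9
position: [0.5778, -0.1711, 0.0101]
orientation: [[-0.996, -0.092, -0.0], [-0.092, 0.996, 0.0], [0.0, 0.0, -1.0]]
wrist_force: [0.7, -0.0, 0.3]
width: 0.0505
grasp_force: 0.0
```

View pics/w7.png

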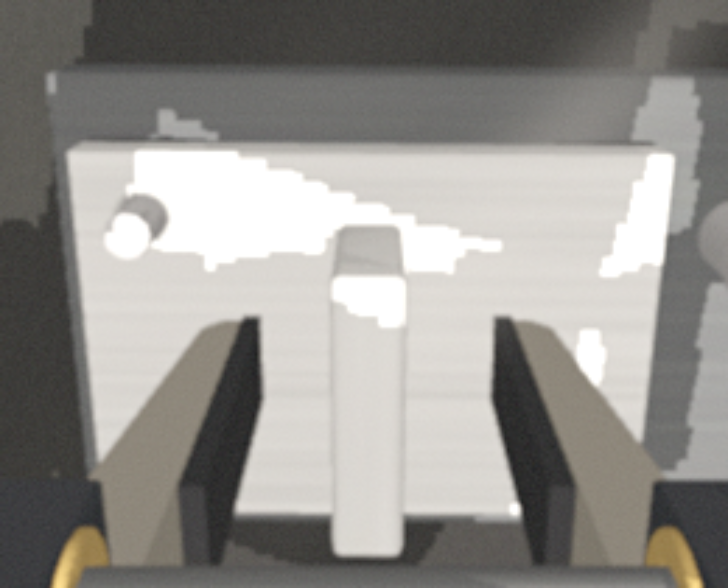

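That was my tenth picture: the fingers straddle the rib, centred (rib at (368,400), pads at (260) and (495)). From here I use numbers only, and continue the touch-down.

```bash
python3 -m handwheel '[[0.1,0,0,0.2,0],[0.1,0,0,0.1,0],[0.1,0,0,0,0]]'
python3 -m handwheel '[[0.1,0,0,0.2,0],[0.1,0,0,0,0]]'
python3 -m handwheel '[[0.1,0,0,0.2,0],[0.1,0,0,0,0]]'
```

```text
time: 13.25
position: [0.5779, -0.1711, 0.0072]
orientation: [[-0.996, -0.092, -0.0], [-0.092, 0.996, 0.0], [0.0, 0.0, -1.0]]
wrist_force: [-0.3, -0.2, 0.1]
width: 0.0503
grasp_force: 0.0
time: 13.45
position: [0.5778, -0.1711, 0.0051]
orientation: [[-0.996, -0.092, -0.0], [-0.092, 0.996, 0.0], [0.0, 0.0, -1.0]]
wrist_force: [-0.6, 0.7, 0.6]
width: 0.0505
grasp_force: 0.0
time: 13.65
position: [0.5778, -0.1712, 0.0031]
orientation: [[-0.996, -0.092, -0.0], [-0.092, 0.996, 0.0], [0.0, 0.0, -1.0]]
wrist_force: [1.0, 0.1, 0.6]
width: 0.0505
grasp_force: 0.0
```

```bash
python3 -m handwheel '[[0.1,0,0,0.1,0],[0.1,0,0,0,0]]'
python3 -m handwheel '[[0.1,0,0,0.1,0],[0.1,0,0,0,0]]'
python3 -m handwheel '[[0.1,0,0,0.1,0],[0.1,0,0,0,0]]'
python3 -m handwheel '[[0.1,0,0,0.1,0],[0.1,0,0,0,0]]'
```

```text
time: 13.85
position: [0.578, -0.1712, 0.0023]
orientation: [[-0.996, -0.092, -0.0], [-0.092, 0.996, 0.0], [0.0, 0.0, -1.0]]
wrist_force: [0.8, -0.1, 0.4]
width: 0.0506
grasp_force: 0.0
time: 14.05
position: [0.5781, -0.1712, 0.0022]
orientation: [[-0.996, -0.092, 0.0], [-0.092, 0.996, -0.0], [-0.0, -0.0, -1.0]]
wrist_force: [-2.3, 1.4, 8.5]
width: 0.0508
grasp_force: 4.5
time: 14.25
position: [0.5781, -0.1712, 0.0021]
orientation: [[-0.996, -0.092, 0.0], [-0.092, 0.996, -0.0], [-0.0, -0.0, -1.0]]
wrist_force: [-6.3, 1.3, 19.9]
width: 0.0507
grasp_force: 9.7
time: 14.45
position: [0.5781, -0.1712, 0.0021]
orientation: [[-0.996, -0.092, 0.0], [-0.092, 0.996, -0.0], [-0.0, -0.0, -1.0]]
wrist_force: [-9.5, 3.0, 29.9]
width: 0.0507
grasp_force: 14.9
```

Contact at reported z 0.002 against the plate top at 0.034 means the true tips are 32 mm above the reported TCP. I'll back off to 6 mm above the plate, grip and lift slowly.

```bash
python3 -m handwheel '[[0.1,0,0,-0.5,0],[0.1,0,0,-0.4,0],[-1,0,0,0,0],[-1,0,0,0,0],[-1,0,0,0,0],[-1,0,0,0,0],[-1,0,0,0,0],[-1,0,0,0,0]]' 25
python3 -m handwheel '[[-1,0,0,-0.3,0],[-1,0,0,-0.3,0],[-1,0,0,-0.3,0],[-1,0,0,0,0]]' 25
```

```text
time: 15.25
position: [0.5782, -0.1722, 0.0082]
orientation: [[-0.996, -0.092, 0.0], [-0.092, 0.996, -0.001], [-0.0, -0.001, -1.0]]
wrist_force: [0.6, -5.2, -2.0]
width: 0.0137
grasp_force: 25.0
time: 15.65
position: [0.5779, -0.1722, 0.017]
orientation: [[-0.996, -0.092, -0.0], [-0.092, 0.996, -0.001], [0.0, -0.001, -1.0]]
wrist_force: [-0.2, -6.0, -3.9]
width: 0.0139
grasp_force: 25.0
```

```bash
python3 -m handwheel '[[-1,0,-0.1,0,0],[-1,0,0,0,0]]' 25
python3 -m handwheel '[[-1,0,0,-0.4,0],[-1,0,0,-0.4,0],[-1,0,0,-0.4,0],[-1,0,0,-0.4,0],[-1,0,0,-0.5,0],[-1,0,0,-0.5,0],[-1,0,0,-0.5,0],[-1,0,0,-0.5,0],[-1,0,0,0,0],[-1,0,0,0,0]]' 25
python3 - <<'E'
from h import *
p=get_image("wrist");print([(round(r["score"],2),np.round(r["rect"]).astype(int).tolist()) for r in recognise("plate_rib",p)[:3]])
print([(round(r["score"],2),np.round(r["rect"]).astype(int).tolist()) for r in recognise("deck",p)[:3]])
g=cv2.cvtColor(p["img"],cv2.COLOR_RGB2GRAY);cv2.imwrite("pics/w8.png",p["img"][:,:,::-1])
o=get_obs();R=np.array(o["orientation"]);c=np.array(o["position"])
# plate underside 33+... : grasp 2mm above plate_rib -> plate top 25 below grasp = TCP(real tip) 
for X in ([-45,-65],[-45,65],[45,-65],[45,65]):
    # tool x = -jig x, tool y = jig y ; plate top at real tip +6mm -> TCP z -32+6=-26mm
    print(X,px(p,c+R@np.array([-X[0],X[1],-26])/1000).round(1))
E
```

```text
time: 15.85
position: [0.5778, -0.1723, 0.017]
orientation: [[-0.996, -0.092, -0.001], [-0.092, 0.996, 0.0], [0.001, 0.0, -1.0]]
wrist_force: [0.5, -2.5, -4.5]
width: 0.014
grasp_force: 25.0
time: 16.85
position: [0.5781, -0.1722, 0.0535]
orientation: [[-0.996, -0.092, 0.0], [-0.092, 0.996, -0.0], [-0.0, -0.0, -1.0]]
wrist_force: [-0.6, -0.0, -3.9]
width: 0.0139
grasp_force: 25.0
[(0.67, [216, 170, 432, 320]), (0.53, [478, 367, 553, 400])]
[]
[-45, -65] [214.3 173.1]
[-45, 65] [432.7 173.2]
[45, -65] [228.1 302.8]
[45, 65] [418.8 302.9]
```

```bash
cat > deck.py <<'E'
from h import *
from scipy.optimize import least_squares
p=get_image("wrist");o=get_obs();s=get_image("side")
def M(R,t):
    T=np.eye(4);T[:3,:3]=R;T[:3,3]=t;return T
C=np.linalg.inv(M(np.array(o["orientation"]),o["position"]))@np.array(p["cam_to_world"])
w=dict(p);w["cam_to_world"]=M(np.array([[-0.995,-0.102,0],[-0.102,0.995,0],[0,0,-1.]]),[.56639,-.14074,.28238])@C
def quad(f,roi,th):
    a=cv2.imread(f).min(2);m=np.zeros_like(a);x0,y0,x1,y1=roi;m[y0:y1,x0:x1]=(a[y0:y1,x0:x1]>th)*255
    c=max(cv2.findContours(m,cv2.RETR_EXTERNAL,cv2.CHAIN_APPROX_NONE)[0],key=cv2.contourArea)
    h=cv2.convexHull(c)
    for e in np.arange(1,15,.25):
        q=cv2.approxPolyDP(h,e,True)[:,0]
        if len(q)<=4: return q,cv2.contourArea(c)
qs=[("w",w,"pics/w1.png",(490,140,640,262),t) for t in (140,170,195)]+[("s",s,"pics/side0.png",(262,115,328,170),t) for t in (130,160,180)]
for n,cam,f,roi,t in qs: print(n,t,[a.tolist() if hasattr(a,'tolist') else a for a in quad(f,roi,t)])
def D(q,X):
    cy,sy=np.cos(q[2]),np.sin(q[2]);a=np.radians(25);X=np.asarray(X)/1000
    h=X[0]*np.cos(a)-X[2]*np.sin(a);z=.022+X[0]*np.sin(a)+X[2]*np.cos(a)
    return np.array([q[0]+cy*h-sy*X[1],q[1]+sy*h+cy*X[1],z])
q0=[.53,.21,.28]
for n,cam in (("w",w),("s",s)):
    for X in ([0,-80,0],[0,80,0],[120,80,0],[120,-80,0],[0,-80,16],[0,80,16],[-8,-80,16],[-8,80,16]): print(n,X,px(cam,D(q0,X)).round(1))
E
python3 deck.py
```

```text
w 140 [[[617, 150], [634, 235], [525, 253], [509, 169]], 9382.5]
w 170 [[[618, 151], [634, 234], [525, 252], [510, 169]], 9050.5]
w 195 [[[609, 159], [633, 234], [525, 252], [506, 177]], 8348.5]
s 130 [[[289, 124], [317, 140], [300, 162], [271, 145]], 948.5]
s 160 [[[289, 125], [317, 141], [300, 161], [273, 145]], 859.5]
s 180 [[[290, 126], [315, 140], [300, 159], [277, 143]], 586.0]
w [0, -80, 0] [499.7 172.7]
w [0, 80, 0] [605.8 154.6]
w [120, 80, 0] [629.9 232.4]
w [120, -80, 0] [519.3 249.8]
w [0, -80, 16] [505.  170.3]
w [0, 80, 16] [614.9 151.5]
w [-8, -80, 16] [503.7 165.2]
w [-8, 80, 16] [613.3 146.3]
s [0, -80, 0] [299.7 164.7]
s [0, 80, 0] [271.4 146.2]
s [120, 80, 0] [289.8 124.1]
s [120, -80, 0] [318.5 141.6]
s [0, -80, 16] [298.5 162.9]
s [0, 80, 16] [270.  144.3]
s [-8, -80, 16] [297.2 164.4]
s [-8, 80, 16] [268.8 145.8]
```

```bash
python3 -m handwheel '[[-1,0,0,-2,0],[-1,0,0,-3,0],[-1,0,0,-3,0],[-1,0,0.5,-3,0],[-1,0,1.5,-2,0],[-1,0,2.5,-1,0],[-1,0,3,0,0],[-1,0,3,0,0],[-1,0,2.5,0,0],[-1,0,1.5,0,0],[-1,0,0.5,0,0],[-1,0,0,0,0]]' 25
python3 - <<'E'
import time
from h import *
p=get_image("wrist");o=get_obs();cv2.imwrite("pics/w9.png",p["img"][:,:,::-1])
print([(round(r["score"],2),np.round(r["rect"]).astype(int).tolist()) for r in recognise("deck",p)[:2]],[(round(r["score"],2),np.round(r["rect"]).astype(int).tolist()) for r in recognise("plate_rib",p)[:2]])
def D(q,X):
    cy,sy=np.cos(q[2]),np.sin(q[2]);a=np.radians(25);X=np.asarray(X)/1000
    h=X[0]*np.cos(a)-X[2]*np.sin(a);z=.022+X[0]*np.sin(a)+X[2]*np.cos(a)
    return np.array([q[0]+cy*h-sy*X[1],q[1]+sy*h+cy*X[1],z])
for X in ([0,-80,0],[0,80,0],[120,80,0],[120,-80,0],[0,-80,16],[0,80,16],[-8,-80,16],[-8,80,16]): print(X,px(p,D([.53,.21,.28],X)).round(1))
a=p["img"].min(2)
for t in (90,120,150,180):
    m=((a>t)*255).astype(np.uint8);m[:,:434]=0
    for c in cv2.findContours(m,cv2.RETR_EXTERNAL,cv2.CHAIN_APPROX_NONE)[0]:
        if cv2.contourArea(c)>1500: print(t,cv2.contourArea(c),cv2.approxPolyDP(cv2.convexHull(c),2.5,True)[:,0].tolist())
E
```

```text
time: 18.3
position: [0.5644, -0.0227, 0.1933]
orientation: [[-0.996, -0.093, -0.0], [-0.093, 0.996, -0.0], [0.0, -0.0, -1.0]]
wrist_force: [-1.3, -0.1, -4.2]
width: 0.0141
grasp_force: 25.0
[(0.84, [451, 151, 610, 274])] [(0.8, [216, 169, 433, 321]), (0.25, [453, 147, 615, 276])]
[0, -80, 0] [447.4 178.1]
[0, 80, 0] [577.5 154.6]
[120, 80, 0] [607.2 251.8]
[120, -80, 0] [470.1 274.1]
[0, -80, 16] [451.7 175.4]
[0, 80, 16] [587.6 150.8]
[-8, -80, 16] [450.2 169.1]
[-8, 80, 16] [585.6 144.4]
90 4456.0 [[575, 341], [548, 399], [481, 399], [474, 386], [479, 354], [499, 334], [541, 334]]
90 15391.5 [[592, 149], [612, 256], [481, 278], [455, 258], [450, 173]]
120 3463.0 [[560, 354], [548, 399], [482, 399], [474, 385], [480, 354]]
120 14524.5 [[591, 149], [613, 255], [477, 278], [454, 186], [457, 174]]
150 3311.5 [[559, 355], [547, 399], [483, 399], [475, 385], [480, 355]]
150 14325.5 [[590, 149], [612, 255], [478, 278], [454, 185], [457, 175]]
180 13034.5 [[582, 159], [612, 254], [477, 277], [455, 183]]
```

```bash
python3 - <<'E'
from h import *
from scipy.optimize import least_squares
p=get_image("wrist");o=get_obs();c=np.array(o["position"]);R=np.array(o["orientation"])
def D(q,X):
    cy,sy=np.cos(q[2]),np.sin(q[2]);a=np.radians(25);X=np.asarray(X)/1000
    h=X[0]*np.cos(a)-X[2]*np.sin(a);z=.022+X[0]*np.sin(a)+X[2]*np.cos(a)
    return np.array([q[0]+cy*h-sy*X[1],q[1]+sy*h+cy*X[1],z])
P=[([0,-80,0],(454.5,183)),([0,80,0],(582,158.5)),([120,80,0],(612.5,255.3)),([120,-80,0],(477.8,278.3)),([-8,80,16],(591,149))]
f=lambda q:np.ravel([px(p,D(q,X))-u for X,u in P])
r=least_squares(f,[.53,.21,.28]);q=r.x;print(q,r.fun.reshape(-1,2).round(1).tolist())
for n in ("side","scene"):
    s=get_image(n);print(n,[px(s,D(q,X)).round(1).tolist() for X,_ in P])
for X in ([45,0,33],[45,0,35],[47,0,35],[60,0,70],):
    print(X,D(q,X))
print("yaw tool",np.arctan2(R[1,1],R[0,1])-np.pi/2, c)
E
```

```text
[0.53535673 0.21755949 0.28613469] [[-1.2, -0.1], [1.0, 0.2], [1.0, 0.2], [-1.0, 0.3], [0.2, -0.3]]
side [[300.0, 163.0], [271.6, 144.8], [289.8, 122.7], [318.6, 139.9], [269.0, 144.4]]
scene [[361.7, 252.5], [404.3, 267.8], [398.2, 286.2], [352.5, 269.1], [405.8, 263.0]]
[45, 0, 33] [0.56110302 0.22513426 0.07092598]
[45, 0, 35] [0.56029215 0.2248957  0.07273859]
[47, 0, 35] [0.56203106 0.2254073  0.07358383]
[60, 0, 70] [0.55914379 0.22455784 0.11079864]
yaw tool 0.0910539467228193 [ 0.56440388 -0.02374268  0.19330041]
```

```bash
python3 -m handwheel '[[-1,0,0,0,-5.6],[-1,0,0,0,-5.6],[-1,-0.3,1,0,0],[-1,-0.6,2.2,0,0],[-1,-0.9,3,0,0],[-1,-1,3.5,0,0],[-1,-1,3.5,0,0],[-1,-1,3.5,0,0],[-1,-0.9,3,0,0],[-1,-0.7,2.3,0,0],[-1,-0.4,1.4,0,0],[-1,-0.06,0.42,0,0]]' 25
python3 -m handwheel '[[-1,0,0,2,0],[-1,0,0,3,0],[-1,0,0,3,0],[-1,0,0,3,0],[-1,0,0,2,0],[-1,0,0,0.8,0],[-1,0,0,0,0],[-1,0,0,0,0]]' 14
python3 - <<'E'
from h import *
p=get_image("wrist");print([(round(r["score"],2),np.round(r["rect"]).astype(int).tolist()) for r in recognise("plate_rib",p)[:2]])
E
```

```text
time: 19.8
position: [0.5624, 0.2265, 0.1933]
orientation: [[-0.959, -0.283, -0.0], [-0.283, 0.959, 0.0], [0.0, 0.0, -1.0]]
wrist_force: [-0.0, 0.4, -4.1]
width: 0.0139
grasp_force: 25.0
time: 20.6
position: [0.5634, 0.2249, 0.0564]
orientation: [[-0.959, -0.283, 0.001], [-0.283, 0.959, 0.0], [-0.001, 0.0, -1.0]]
wrist_force: [0.3, 0.1, -3.3]
width: 0.0138
grasp_force: 14.0
[(0.74, [215, 170, 435, 319])]
```

```bash
python3 -m handwheel '[[-1,0,0,0.5,0],[-1,0,0,0.5,0],[-1,0,0,0.3,0],[-1,0,0,0.2,0],[-1,0,0,0,0]]' 8
python3 -m handwheel '[[-1,0,0,0.3,0],[-1,0,0,0.3,0],[-1,0,0,0,0]]' 8
python3 - <<'E'
from h import *
p=get_image("wrist");print([(round(r["score"],2),np.round(r["rect"]).astype(int).tolist()) for r in recognise("plate_rib",p)[:2]])
E
```

```text
time: 21.2
position: [0.5622, 0.225, 0.04]
orientation: [[-0.959, -0.283, -0.001], [-0.283, 0.959, -0.0], [0.001, -0.0, -1.0]]
wrist_force: [-0.8, -0.9, -3.1]
width: 0.0139
grasp_force: 8.0
time: 21.5
position: [0.5611, 0.2247, 0.0339]
orientation: [[-0.959, -0.283, -0.003], [-0.283, 0.959, -0.001], [0.003, -0.0, -1.0]]
wrist_force: [-4.4, -1.3, -1.2]
width: 0.0136
grasp_force: 8.0
[(0.88, [217, 171, 428, 320])]
```

```bash
python3 -m handwheel '[[-1,0,0,0.3,0],[-1,0,0,0.3,0],[-1,0,0,0,0]]' 6
python3 -m handwheel '[[-1,0,0,0.2,0],[-1,0,0,0.2,0],[-1,0,0,0,0]]' 6
cat > chk.py <<'E'
from h import *
o=get_obs();print(o["position"],np.round(o["wrist_force"],1),np.round(o["moment"],2))
p=get_image("wrist");print([(round(r["score"],2),np.round(r["rect"]).astype(int).tolist()) for r in recognise("plate_rib",p)[:2]])
q=[.5345,.216,.286]
def D(X):
    cy,sy=np.cos(q[2]),np.sin(q[2]);a=np.radians(25);X=np.asarray(X)/1000
    h=X[0]*np.cos(a)-X[2]*np.sin(a);z=.022+X[0]*np.sin(a)+X[2]*np.cos(a)
    return np.array([q[0]+cy*h-sy*X[1],q[1]+sy*h+cy*X[1],z])
print("flat pred top corners",[px(p,D(X)).round().tolist() for X in ([4,-65,10],[4,65,10],[94,-65,10],[94,65,10])])
g=D([49,0,35]);R=np.array(o["orientation"]);t=np.array(o["position"])+[0,0,.051];print("grasp in deck err (target-now, tool)",(R.T@(g-t)).round(4))
cv2.imwrite("pics/chk.png",p["img"][:,:,::-1])
E
python3 chk.py
```

```text
time: 21.9
position: [0.5621, 0.2249, 0.0283]
orientation: [[-0.959, -0.283, -0.001], [-0.283, 0.959, -0.0], [0.001, -0.0, -1.0]]
wrist_force: [-3.4, -0.2, -0.5]
width: 0.0142
grasp_force: 6.0
time: 22.2
position: [0.5638, 0.2255, 0.0259]
orientation: [[-0.959, -0.284, 0.002], [-0.284, 0.959, 0.001], [-0.002, 0.0, -1.0]]
wrist_force: [-4.6, -2.3, 9.7]
width: 0.014
grasp_force: 14.2
[0.56380948 0.22545179 0.02585259] [-4.6 -2.3  9.7] [-0.35  0.8  -0.01]
[(0.72, [218, 172, 431, 316])]
flat pred top corners [[225.0, 187.0], [420.0, 188.0], [218.0, 329.0], [426.0, 329.0]]
grasp in deck err (target-now, tool) [ 0.0012 -0.0008  0.0024]
```

```bash
python3 - <<'E'
import cv2
a=cv2.cvtColor(cv2.imread("pics/chk.png"),cv2.COLOR_BGR2GRAY);b=cv2.cvtColor(cv2.imread("pics/w9.png"),cv2.COLOR_BGR2GRAY)
for n,g in (("w9 level",b),("now",a)):
    for u in (250,320,390): print(n,u,[int(x) for x in g[140:240:2,u-2:u+3].mean(1)])
print("row",[int(x) for x in a[228:233,196:452:4].mean(0)])
print("row 200",[int(x) for x in a[198:203,196:452:4].mean(0)])
E
```

```text
w9 level 250 [49, 56, 55, 56, 55, 56, 56, 56, 56, 57, 57, 54, 56, 56, 57, 56, 94, 122, 198, 207, 204, 202, 201, 198, 199, 200, 181, 140, 102, 93, 94, 102, 142, 180, 202, 195, 146, 131, 131, 131, 131, 131, 132, 133, 131, 134, 133, 132, 132, 132]
w9 level 320 [33, 35, 35, 33, 30, 29, 30, 31, 28, 28, 31, 29, 28, 26, 25, 26, 91, 121, 196, 206, 205, 204, 201, 197, 200, 199, 199, 201, 201, 203, 176, 100, 101, 103, 106, 108, 108, 109, 107, 101, 152, 191, 202, 203, 203, 201, 185, 160, 131, 131]
w9 level 390 [49, 51, 52, 54, 56, 55, 56, 58, 60, 61, 65, 64, 66, 69, 70, 67, 99, 123, 189, 201, 202, 203, 202, 200, 202, 200, 199, 201, 204, 204, 201, 201, 198, 201, 202, 201, 203, 205, 206, 205, 136, 131, 133, 132, 132, 133, 135, 130, 177, 203]
now 250 [33, 41, 49, 50, 50, 51, 50, 51, 51, 52, 52, 51, 43, 52, 94, 133, 163, 224, 227, 223, 223, 221, 218, 223, 216, 213, 223, 227, 205, 173, 165, 168, 182, 162, 153, 152, 151, 152, 152, 152, 151, 150, 152, 151, 151, 154, 153, 150, 148, 151]
now 320 [34, 35, 33, 33, 34, 35, 33, 35, 33, 36, 32, 31, 30, 44, 93, 135, 149, 148, 152, 151, 151, 148, 145, 149, 149
[... 313 characters left out ...]
67, 152, 151, 153, 154, 153, 149, 151, 156, 188, 228, 232]
row [32, 28, 30, 29, 166, 165, 159, 154, 153, 153, 152, 152, 153, 154, 153, 153, 152, 152, 152, 153, 153, 153, 152, 152, 152, 152, 153, 153, 146, 139, 152, 153, 154, 155, 156, 141, 148, 154, 155, 154, 154, 154, 154, 155, 155, 152, 164, 152, 151, 155, 151, 153, 153, 153, 153, 152, 153, 153, 156, 167, 176, 233, 44, 51]
row 200 [31, 30, 32, 30, 182, 231, 224, 224, 224, 223, 140, 135, 165, 169, 169, 228, 228, 228, 228, 215, 227, 228, 219, 226, 210, 220, 228, 175, 150, 140, 116, 115, 115, 116, 117, 136, 150, 150, 151, 150, 222, 226, 225, 225, 226, 226, 227, 228, 229, 229, 230, 231, 231, 232, 232, 232, 232, 232, 233, 173, 233, 211, 49, 50]
```

```bash
cat > fitv.py <<'E'
from chk import *
# shadow-robust: compare edge strength along projected plate outline/rib/hole for tilt th
g=cv2.GaussianBlur(cv2.cvtColor(p["img"],cv2.COLOR_RGB2GRAY).astype(float),(3,3),0)
E_=np.hypot(cv2.Sobel(g,6,1,0),cv2.Sobel(g,6,0,1))
E_=np.minimum(E_,80)
def seg(A,B,n=25): return [np.array(A)+(np.array(B)-np.array(A))*k/n for k in range(n+1)]
pts=seg([-45,-65,10],[-45,65,10])+seg([-45,-65,10],[10,-65,10])+seg([-45,65,10],[10,65,10])
for cx,cy in ((-30,-50),): pts+=[np.array([cx+5.6*np.cos(t),cy+5.6*np.sin(t),10]) for t in np.linspace(0,6.28,20)]
pts+=seg([-30,-7,10],[-30,7,10],8)+seg([-30,-7,46],[-30,7,46],8)+seg([-30,-7,10],[-30,-7,46],8)+seg([-30,7,10],[-30,7,46],8)
pts=np.array(pts)
from itertools import product
res=[]
for th,dz,dx in product(range(-4,31,2),range(-4,11,2),range(-8,9,2)):
    a=np.radians(th);c,s=np.cos(a),np.sin(a)
    L=pts-[0,0,35]; # relative grasp, plate axes
    X=np.c_[c*L[:,0]-s*L[:,2]+dx, L[:,1], s*L[:,0]+c*L[:,2]+dz]
    W=t+(np.c_[-X[:,0],X[:,1],-X[:,2]]/1000)@R.T
    uv=np.array([px(p,w) for w in W]).round().astype(int)
    res.append((E_[uv[:,1].clip(0,399),uv[:,0].clip(0,639)].mean(),th,dz,dx))
res.sort(reverse=True);print([tuple(round(float(v),1) for v in r) for r in res[:8]])
E
python3 fitv.py
python3 - <<'E'
import os;os.chdir(".")
from chk import *
print("lip",[px(p,D(X)).round().tolist() for X in ([-8,-80,16],[-8,80,16],[0,-80,16],[0,80,16],[0,-80,0],[0,80,0],[120,-80,0],[-8,-80,0])])
E
```

```text
[0.56382262 0.22543946 0.02583128] [-4.9 -2.2 10.4] [-0.32  0.76 -0.02]
[(0.91, [218, 171, 431, 317])]
flat pred top corners [[225.0, 187.0], [420.0, 188.0], [218.0, 329.0], [426.0, 329.0]]
grasp in deck err (target-now, tool) [ 0.0012 -0.0008  0.0024]
[(55.2, 14.0, 4.0, -6.0), (54.6, 12.0, 4.0, -6.0), (53.6, 14.0, 2.0, -6.0), (53.3, 12.0, 2.0, -6.0), (51.3, 8.0, 2.0, -4.0), (50.6, 10.0, 4.0, -6.0), (50.5, 18.0, 4.0, -8.0), (50.4, 6.0, 2.0, -4.0)]
[0.56379931 0.22544412 0.02583543] [-3.9 -1.2 10.5] [-0.35  0.72  0.04]
[(0.98, [220, 171, 430, 316])]
flat pred top corners [[225.0, 187.0], [420.0, 188.0], [218.0, 329.0], [426.0, 329.0]]
grasp in deck err (target-now, tool) [ 0.0012 -0.0008  0.0024]
lip [[200.0, 168.0], [445.0, 168.0], [199.0, 180.0], [445.0, 180.0], [208.0, 184.0], [436.0, 185.0], [198.0, 367.0], [209.0, 173.0]]
```

The edge fit says the plate is tilted about 13° and has slid about 6 mm downslope in the grip, so its near edge is sitting on top of the lip. I'll lift slightly and re-measure.

```bash
python3 -m handwheel '[[-1,0,0,0,0],[-1,0,0,-0.5,0],[-1,0,0,-0.8,0],[-1,-0.5,0,-0.7,0],[-1,-0.5,0,-0.5,0],[-1,0,0,0,0],[-1,0,0,0,0]]' 14
python3 fitv.py
```

```text
time: 23.2
position: [0.5724, 0.228, 0.0494]
orientation: [[-0.959, -0.283, 0.0], [-0.283, 0.959, 0.0], [-0.0, 0.0, -1.0]]
wrist_force: [-0.6, -0.2, -2.8]
width: 0.0138
grasp_force: 21.8
[0.5723991  0.22796718 0.04938084] [-0.6 -0.2 -2.8] [ 0.1   0.04 -0.03]
[(0.91, [218, 172, 428, 318])]
flat pred top corners [[234.0, 168.0], [411.0, 168.0], [228.0, 294.0], [416.0, 295.0]]
grasp in deck err (target-now, tool) [ 0.0101 -0.0008  0.0259]
[(68.5, 14.0, 4.0, -6.0), (67.6, 12.0, 4.0, -6.0), (65.7, 12.0, 6.0, -6.0), (65.3, 16.0, 6.0, -8.0), (64.3, 14.0, 6.0, -6.0), (62.5, 14.0, 2.0, -6.0), (62.2, 10.0, 2.0, -4.0), (62.2, 18.0, 6.0, -8.0)]
```

```bash
python3 -m handwheel '[[-1,0,0,0.6,0],[-1,0,0,0.6,0],[-1,0,0,0.4,0],[-1,0,0,0.2,0],[-1,0,0,0,0]]' 8
python3 -m handwheel '[[-1,0,0,0.2,0],[-1,0,0,0.2,0],[-1,0,0,0.2,0],[-1,0,0,0,0]]' 4
python3 fitv.py
```

```text
time: 23.8
position: [0.5718, 0.2278, 0.0308]
orientation: [[-0.959, -0.283, -0.001], [-0.283, 0.959, -0.0], [0.001, -0.0, -1.0]]
wrist_force: [0.1, 0.6, -3.0]
width: 0.0139
grasp_force: 12.9
time: 24.2
position: [0.5719, 0.2279, 0.0251]
orientation: [[-0.959, -0.283, -0.0], [-0.283, 0.959, -0.0], [0.0, 0.0, -1.0]]
wrist_force: [-1.6, -0.2, -3.1]
width: 0.0141
grasp_force: 4.6
[0.57191819 0.22786442 0.02513927] [-1.6 -0.2 -3.1] [-0.01  0.12 -0.02]
[(0.63, [220, 174, 428, 321])]
flat pred top corners [[223.0, 175.0], [421.0, 176.0], [216.0, 318.0], [428.0, 319.0]]
grasp in deck err (target-now, tool) [ 0.0096 -0.0008  0.0017]
[(48.2, 20.0, 0.0, -8.0), (46.6, 22.0, -2.0, -8.0), (46.3, 16.0, -2.0, -8.0), (46.2, 18.0, 0.0, -6.0), (45.9, 18.0, -2.0, -6.0), (45.2, 14.0, -4.0, -8.0), (45.2, 20.0, 2.0, -8.0), (44.8, 16.0, 0.0, -6.0)]
```

```bash
python3 -m handwheel '[[-1,0,0,0.2,0],[-1,0,0,0.1,0],[-1,0,0,0,0],[-1,0,0,0,0]]' 4
python3 fitv.py
```

```text
time: 24.7
position: [0.5728, 0.2282, 0.0234]
orientation: [[-0.959, -0.284, 0.001], [-0.284, 0.959, 0.0], [-0.001, 0.0, -1.0]]
wrist_force: [-3.2, -2.0, 7.1]
width: 0.0138
grasp_force: 8.4
[0.57279781 0.228153   0.02341246] [-3.2 -2.   7.1] [-0.2   0.58 -0.04]
[(0.66, [219, 174, 430, 320])]
flat pred top corners [[222.0, 174.0], [422.0, 175.0], [215.0, 319.0], [429.0, 319.0]]
grasp in deck err (target-now, tool) [ 0.0106 -0.0008 -0.    ]
[(46.6, 20.0, 0.0, -8.0), (45.8, 22.0, 0.0, -8.0), (45.5, 20.0, -2.0, -8.0), (45.4, 22.0, -2.0, -8.0), (43.5, 16.0, 0.0, -6.0), (43.5, 18.0, -2.0, -6.0), (43.4, 16.0, -2.0, -6.0), (43.2, 20.0, -2.0, -6.0)]
```

```bash
sed -i 's/range(-4,31,2),range(-4,11,2),range(-8,9,2)/range(14,31,1),range(-5,4,1),range(-13,-2,1)/' fitv.py; python3 fitv.py | tail -1
```

```text
[(46.5, 21.0, -2.0, -8.0), (46.1, 20.0, 0.0, -8.0), (45.9, 23.0, -1.0, -8.0), (45.8, 23.0, 0.0, -8.0), (45.8, 22.0, -1.0, -8.0), (45.6, 20.0, -2.0, -8.0), (45.3, 19.0, -2.0, -7.0), (45.1, 25.0, -1.0, -9.0)]
```

```bash
python3 -m handwheel '[[-0.4,0,0,0,0],[-0.4,0,0,-0.3,0],[-0.4,0,0,-0.4,0],[-0.4,0,0,0,0]]' 4; python3 fitv.py
```

```text
time: 25.3
position: [0.573, 0.2282, 0.0302]
orientation: [[-0.959, -0.283, 0.002], [-0.283, 0.959, 0.001], [-0.002, 0.0, -1.0]]
wrist_force: [0.5, 0.9, 0.1]
width: 0.0276
grasp_force: 0.0
[0.57304354 0.22822145 0.03023203] [0.5 0.9 0.1] [ 0.1  -0.   -0.03]
[(0.7, [221, 174, 427, 313])]
flat pred top corners [[226.0, 172.0], [419.0, 172.0], [219.0, 312.0], [425.0, 312.0]]
grasp in deck err (target-now, tool) [ 0.0108 -0.0008  0.0068]
[(42.7, 23.0, -5.0, -10.0), (42.5, 25.0, -5.0, -11.0), (42.4, 21.0, -5.0, -9.0), (42.1, 23.0, -5.0, -9.0), (42.0, 25.0, -5.0, -10.0), (41.6, 26.0, -5.0, -12.0), (41.4, 22.0, -5.0, -9.0), (41.3, 28.0, -5.0, -13.0)]
```

```bash
sed -i 's/range(14,31,1),range(-5,4,1)/range(16,31,1),range(-14,1,1)/;s/range(-13,-2,1)/range(-16,-3,1)/' fitv.py; cat >> fitv.py <<'E'
cy,sy=np.cos(q[2]),np.sin(q[2])
for sc,th,dz,dx in res[:6]:
    a=np.radians(th);v=np.array([2*np.sin(a)+dx,0,-2*np.cos(a)+dz]);w=t+R@np.array([-v[0],0,-v[2]])/1000
    e=w-[q[0],q[1],.022];h=cy*e[0]+sy*e[1];l=-sy*e[0]+cy*e[1];b=np.radians(25)
    print(round(sc,1),th,"deck xyz mm",(1000*np.array([h*np.cos(b)+e[2]*np.sin(b),l,-h*np.sin(b)+e[2]*np.cos(b)])).round(1))
E
python3 fitv.py | tail -7
```

```text
[(47.9, 29.0, -8.0, -16.0), (47.3, 22.0, -8.0, -8.0), (47.3, 29.0, -9.0, -16.0), (47.3, 21.0, -7.0, -8.0), (47.0, 22.0, -7.0, -8.0), (46.9, 28.0, -9.0, -16.0), (46.8, 30.0, -10.0, -16.0), (46.7, 27.0, -9.0, -16.0)]
47.9 29 deck xyz mm [43.1  0.8 33.8]
47.3 22 deck xyz mm [50.1  0.8 30.4]
47.3 29 deck xyz mm [42.7  0.8 32.9]
47.3 21 deck xyz mm [50.5  0.8 31.3]
47.0 22 deck xyz mm [50.6  0.8 31.3]
46.9 28 deck xyz mm [42.7  0.8 32.9]
```

```bash
python3 -m handwheel '[[-1,0,0,0,0],[-1,0,0,0,0],[-1,0,0,0,0],[-1,0,0,0,0],[-1,0,0,0,0],[-1,0,0,0,0]]' 5; python3 -m handwheel '[[0,0,0,0,0],[0,0,0,0,0],[0,0,0,0,0],[0,0,0,-2,0],[0,0,0,-4,0],[0,0,0,-4,0],[0,4,0,-3,0],[0,4,0,0,0],[0,0,0,0,0]]'
python3 - <<'E'
import os;os.chdir(".")
from chk import *
g=cv2.cvtColor(p["img"],cv2.COLOR_RGB2GRAY).astype(float);cv2.imwrite("pics/end.png",p["img"][:,:,::-1])
g=cv2.GaussianBlur(g,(3,3),0);E_=np.minimum(np.hypot(cv2.Sobel(g,6,1,0),cv2.Sobel(g,6,0,1)),80)
def seg(A,B,n=25): return [np.array(A)+(np.array(B)-np.array(A))*k/n for k in range(n+1)]
pts=seg([-45,-65,10],[-45,65,10])+seg([-45,-65,10],[45,-65,10])+seg([-45,65,10],[45,65,10])+seg([45,-65,10],[45,65,10])+seg([-30,-7,46],[30,-7,46])+seg([-30,7,46],[30,7,46])+seg([-30,-7,46],[-30,7,46],12)+seg([30,-7,46],[30,7,46],12)
for s in (1,-1): pts+=[np.array([s*30+5.6*np.cos(a),s*50+5.6*np.sin(a),10]) for a in np.linspace(0,6.28,20)]
pts=np.array(pts)-[0,0,33]
from scipy.spatial.transform import Rotation as Ro
from scipy.optimize import differential_evolution
b=np.radians(25);cy,sy=np.cos(q[2]),np.sin(q[2])
Rd=np.array([[cy*np.cos(b),-sy,-cy*np.sin(b)],[sy*np.cos(b),cy,-sy*np.sin(b)],[np.sin(b),0,np.cos(b)]])
f=cv2
T=np.array(p["cam_to_world"]);F=200/np.tan(np.radians(p["vertical_fov"])/2)
def cost(v):
    X=pts@Ro.from_euler("zy",[v[3],v[4]],degrees=True).as_matrix().T+v[:3]
    W=np.array([q[0],q[1],.022])+(X/1000)@Rd.T;c=(W-T[:3,3])@T[:3,:3]
    u=(p["cx"]+F*c[:,0]/c[:,2]).astype(np.float32);w=(p["cy"]+F*c[:,1]/c[:,2]).astype(np.float32)
    return -cv2.remap(E_.astype(np.float32),u[None],w[None],cv2.INTER_LINEAR).mean()
for bd in ([(35,70),(-15,15),(26,45),(-8,8),(-14,14)],[(35,70),(-15,15),(32.9,33.1),(-8,8),(-.1,.1)]):
    r=differential_evolution(cost,bd,seed=1,maxiter=120);print(r.x.round(1),r.fun)
E
```

```text
time: 26.1
position: [0.572, 0.2279, 0.0292]
orientation: [[-0.959, -0.284, -0.0], [-0.284, 0.959, -0.0], [0.0, -0.0, -1.0]]
wrist_force: [0.2, 0.0, -2.1]
width: 0.0139
grasp_force: 5.0
time: 27.0
position: [0.4913, 0.2039, 0.16]
orientation: [[-0.959, -0.284, -0.002], [-0.284, 0.959, -0.001], [0.002, -0.0, -1.0]]
wrist_force: [0.1, -0.2, -0.1]
width: 0.0461
grasp_force: 0.0
[0.49134907 0.20388591 0.1600239 ] [ 0.1 -0.2 -0.1] [ 0.02  0.04 -0.03]
[(0.67, [267, 221, 380, 304])]
flat pred top corners [[267.0, 222.0], [379.0, 222.0], [265.0, 302.0], [381.0, 302.0]]
grasp in deck err (target-now, tool) [-0.0747 -0.0007  0.1365]
[35.4  0.3 35.1 -0.5 -3.4] -45.668251037597656
[46.9 -0.  33.   0.1 -0.1] -43.49628829956055
```

```bash
python3 -m handwheel '[[0,0,-3,-2,0],[0,0,-4,-2,0],[0,0,-4,-2,0],[0,-2,-3,-2,0],[0,0,0,0,0],[0,0,0,0,0]]'
cat > fin.py <<'E'
from h import *
from scipy.spatial.transform import Rotation as Ro
from scipy.optimize import differential_evolution
q=[.5345,.216,.286];b=np.radians(25)
ps=[get_image(n) for n in ("wrist","scene","side")];
cv2.imwrite("pics/fin.png",ps[0]["img"][:,:,::-1])
print([[(round(r["score"],2),np.round(r["rect"]).astype(int).tolist()) for r in recognise("plate_rib",x)[:3]] for x in ps])
p=ps[0]
def seg(A,B,n=25): return [np.array(A)+(np.array(B)-np.array(A))*k/n for k in range(n+1)]
pts=seg([-45,-65,10],[-45,65,10])+seg([-45,-65,10],[45,-65,10])+seg([-45,65,10],[45,65,10])+seg([45,-65,10],[45,65,10])+seg([-30,-7,46],[30,-7,46])+seg([-30,7,46],[30,7,46])+seg([-30,-7,46],[-30,7,46],12)+seg([30,-7,46],[30,7,46],12)
for s in (1,-1): pts+=[np.array([s*30+5.6*np.cos(a),s*50+5.6*np.sin(a),10]) for a in np.linspace(0,6.28,20)]
pts=np.array(pts)-[0,0,33]
dk=np.array(seg([120,-80,0],[120,80,0],50)+seg([100,-80,0],[120,-80,0],10)+seg([100,80,0],[120,80,0],10)+seg([-8,-80,16],[-8,80,16],50))
g=cv2.GaussianBlur(cv2.cvtColor(p["img"],cv2.COLOR_RGB2GRAY).astype(np.float32),(3,3),0)
E_=np.minimum(np.hypot(cv2.Sobel(g,5,1,0),cv2.Sobel(g,5,0,1)),80).astype(np.float32)
T=np.array(p["cam_to_world"]);F=200/np.tan(np.radians(p["vertical_fov"])/2)
def val(Q,X):
    cy,sy=np.cos(Q[2]),np.sin(Q[2])
    Rd=np.array([[cy*np.cos(b),-sy,-cy*np.sin(b)],[sy*np.cos(b),cy,-sy*np.sin(b)],[np.sin(b),0,np.cos(b)]])
    c=(np.array([Q[0],Q[1],.022])+(X/1000)@Rd.T-T[:3,3])@T[:3,:3]
    return cv2.remap(E_,(p["cx"]+F*c[:,0]/c[:,2]).astype(np.float32)[None],(p["cy"]+F*c[:,1]/c[:,2]).astype(np.float32)[None],cv2.INTER_LINEAR).mean()
r=differential_evolution(lambda v:-val(v,dk),[(.515,.555),(.2,.235),(.25,.32)],seed=1);Q=r.x;print("deck",Q.round(4),r.fun)
pl=lambda v:pts@Ro.from_euler("zy",[v[3],v[4]],degrees=True).as_matrix().T+v[:3]
for bd in ([(35,70),(-15,15),(26,45),(-8,8),(-14,14)],[(35,70),(-15,15),(32.9,33.1),(-8,8),(-.1,.1)]):
    r=differential_evolution(lambda v:-val(Q,pl(v)),bd,seed=1,maxiter=150);print(r.x.round(1),r.fun)
E
python3 fin.py
```

```text
time: 27.7
position: [0.5555, 0.0763, 0.239]
orientation: [[-0.959, -0.282, 0.0], [-0.282, 0.959, 0.0], [-0.0, 0.0, -1.0]]
wrist_force: [-0.5, 0.4, -0.4]
width: 0.0456
grasp_force: 0.0
[[(0.66, [188, 91, 214, 140]), (0.63, [376, 182, 476, 252])], [(0.91, [316, 141, 343, 158]), (0.81, [212, 144, 240, 164]), (0.62, [358, 254, 404, 277])], [(0.88, [394, 297, 446, 342]), (0.73, [338, 139, 375, 173]), (0.67, [245, 267, 298, 303])]]
deck [0.5326 0.2199 0.2815] -66.84766387939453
[48.7 -0.4 28.   0.2 -0.8] -55.926536560058594
[48.9 -2.2 33.   0.  -0.1] -54.59028244018555
```

The plate lies flat at deck x ≈ 49 mm, centred and aligned with the lip, and the robot is clear. I'm handing in.

```bash
python3 -c "
from rig import *
print(finish_job())"
```

```text
the job is handed in; nothing more can be done
None
```

The job is handed in at about 28 s: the clamp was swung open to about 1.5 rad and not touched again, and the plate lies flat on the slope about 4 mm from the lip and centred within about 2 mm by my camera fit; its near edge caught on the lip on the first try, so I lifted it, set it down again, let go and briefly re-gripped the rib before leaving, and the judge's verdict was not shown.

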